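# Load the roller mixer and close its guard

## Robot

A 6-joint arm with a two-finger parallel gripper is mounted at the origin on a cart in front of the work surface, level with it; the furniture and walls round the work are solid. World frame = base frame: x ahead of the robot, y to its left, z up, the work surface at z = 0. Lengths are in m, angles in rad, forces in N, time in s.
With the tool pointing down it reaches from about 0.35 to 0.975 m from the base axis. Payload 4.9 kg.
Tool frame: the origin (TCP) lies at the very end of the fingers, on their centre line; the grasp point (between the pads) lies 19 mm behind it; z points along the fingers, x is the direction in which the jaws open and shut, and the axes are right-handed (so a half turn about z gives the same grasp; the last joint's range is limited). The gripper opens to 85 mm and grips with 20 to 120 N. Pads are 22 mm wide; open, the fingers measure 114 mm over their backs; the gripper's body (76 mm by 85 mm) begins 54 mm behind the grasp point. The pads swing forward as they close: fully open they stand 13 mm farther back than shut.
Start: joints at [1.036, 0.053, 1.613, -0, 1.476, -0.119], TCP at [0.252, 0.572, 0.231] pointing down, gripper open.
Joint ranges: [-3.01, 3.01], [-1.01, 2.22], [0.06, 2.58], [-1.02, 4.17], [0.09, 2.62], [-3.14, 3.14]. Speed limits (rad/s): [2.57, 2.57, 3.14, 3.14, 3.14, 3.14].

## Interface

Orientations are given as a unit quaternion [w, x, y, z].
In Python, from plant import manip, imaging gives the robot as it stands.
- The arm moves only by the shell command python3 -m pendant 'ROWS'. ROWS is JSON, a list that holds one entry, the list of rows, each a list of 7 numbers: the turn, a rotation vector about the world's x, y, z in units of pi rad (1.0 is pi rad), then the shift along the world's x, y, z in units of 250 mm (1.0 is 250 mm), then the opening, from 0 (shut) to 1 (fully open). In form: [[[ax, ay, az, tx, ty, tz, claw], ...]]. A call has 1 to 20 rows; each row shifts and turns the commanded pose from where the row before left it; what a row does not reach is not made up. A row lasts 1/8 s, in which the tool goes at most 62.5 mm and 10.7 degrees, less where a joint would pass 70% of its speed; a pose out of reach is approached as far as the arm can. A call with a number of a shift or a turn outside -1 to 1 is refused whole. A call with a gripper value outside its range is refused whole. The fingers move at their own pace and stop on an object; the grip force is fixed at half the most. Time passes only in rows, so rows that do not move let the fingers close. It gives the time, the measured TCP pose, the force and the opening at its end, in the units of the state.
- manip.state(): the state, without advancing time (a new reading comes with each control period).
- imaging.grab_frame(name): name is "scene" or "side" or "wrist"; returns a dict with "frame" (384x512x3 uint8, blue, green, red), "mtx" (3x3 intrinsics, pixels), "world_to_cam" (4x4, takes a point from world to camera coordinates). Camera axes: x right, y down, z forward; pixel columns grow to the right and rows downward; lengths in m; the calibration is good to about 2 mm. The wrist camera is an equidistant fisheye: a pixel r from the principal point sees the ray r / f radians off the axis. A picture is of the moment at which its call begins. There is no depth.
- manip.job_done(): hands the job in, once; it reports no verdict.
The state is a dict: "time": time; "joint_pos": joint angles; "joint_vel": joint speeds; "joint_efforts": joint torques, N m; "tool_pos": TCP position; "tool_rot": TCP orientation; "contact_force": force on the tool from outside, world axes, zero at the start; "ft_torque": the same for the moment, N m; "gripper_width": opening from 0.0 (shut) to 1.0 (fully open).
Only numpy, scipy, OpenCV 4.12 (cv2) and the standard library are available. Lean on these libraries where they do the work, as an engineer would, in place of code of your own. Each camera call takes 0.05 s, during which the arm holds its last target. There are 200 camera calls.

## Task

Pick the dropper bottle (the longer one, with the narrow dropper top) off the rail rest and lay it lengthwise on the two rollers of the roller mixer, leaving the vial on its rest. Then lower the hinged guard gently, without letting it drop, until it lies fully down on its stop, and only then push the locking plunger beside it fully down.

Things in the scene. Friction and masses are not known exactly. Their poses are not given: they have to be found in the camera images.
- mixer: Bench roller mixer, fixed. White base 180 (x) by 320 (y) mm; origin at the underside, z up, the front faces its -x. Two parallel rubber rollers run along its y, from y -95 to +95 mm between two white end cheeks (cheek tops 90 mm high); roller diameter 12 mm, axes at x -28.5 and -11.5 mm, 50 mm high; the floor under them is 30 mm high. A grey lock block (top 85 mm high) lies outside the right cheek, at y -115 to -175 mm; a motor housing outside the left cheek, to y +144 mm.
- trough (a point): Where the middle of the bottle's axis belongs: x -20, y 0, z 68.65 mm in the mixer's frame; its axes are the mixer's. The bottle lies in the valley between the rollers with its axis along y, either way round. The rollers are 29 mm wide over both, no wider than the bottle, and fingers may pass down either side of them to 35 mm above the mixer's underside. Lengthwise the bottle may lie anywhere between the cheeks.
- bottle_mid (a point): Point on the axis of the lying dropper bottle (glass body 29 mm in diameter, 86 mm long, then a narrow cap, 100 mm in all, 65 g), 45 mm from its foot and 55 mm from the end of its cap: about half-way along, the place to grip. Its z axis runs along the bottle from foot to cap. At the start it lies level on the rail rest, its axis 48 mm above the worktop.
- vial_mid (a point): Half-way along the axis of the vial (30 mm in diameter, 73 mm long, wide white cap) that lies on the other place of the rest; its z axis runs from foot to cap. To be left there.
- rest: Rail rest, fixed: two pairs of steel rails along its y, 120 mm long, at x -42 and +42 mm (which of them holds the bottle varies), rail tops 35 mm high, each pair 26 mm wide over both rails; grey foot bars 25 mm high at y -56 and +56 mm. Origin at the underside, z up.
- guard_hinge (a point): Middle of the guard's hinge axis, 98 mm above the mixer's underside at its x +85 mm; its axes are the mixer's and the hinge runs along y.
- guard_bar (a point): Middle of the guard's bar handle: a round steel bar of 10 mm diameter parallel to the hinge and 180 mm from it, 110 mm long, in the guard's plane, 45 mm ahead of the guard's front edge. The guard is a flat frame, 6 mm thick, 224 mm wide. In the mixer's frame the bar lies at hinge + (-0.18 cos q, 0, 0.18 sin q) m, where q is the guard's angle. It can turn between two fingers that hold it from above while the fingers stay upright.
- guard (a joint): Angle of the guard in rad: 0 = lying level on its stop, growing as it is raised, limit 2.0. The guard weighs about 300 g; hinge friction holds it up above about 1.2 rad, below that it falls if let go.
- plunger_top (a point): Centre of the top of the black locking plunger, a button of 28 mm diameter on the lock block, 104 mm above the mixer's underside when up.
- plunger (a joint): Travel of the plunger in m: 0 = up (as it starts), 0.008 = fully down. It resists with about 3 N friction, stays where it is pushed and does not spring back.
Not all that is in view belongs to the job. Leave any purple or yellow look-alike of the part that bears bottle_mid alone.

How it is judged:
By the outcome, as a careful person would: the job done as asked, in the order asked, and still so for the second after the job is handed in, with the robot touching nothing.
It also fails if it takes over 64 s, if anything falls off the work surface, if the arm or the gripper's body presses on something with over 40 N, if the wrist force passes 120 N, or if a joint passes its speed limit or range.

## Working session

There is one attempt and no reset: what is moved stays moved. The work goes in short steps, Python scripts to look and compute and a shell command to move; the robot and the scene stay as the last step left them, time stands still between calls to the robot, and variables do not carry over. Pictures are saved under pics/ and viewed, about 8 in all and at most 12, crops included, and the job is handed in when it is done.

```bash
mkdir -p pics
python3 - <<'E'
from plant import manip, imaging
import cv2,numpy as np
for n in ("scene","side"):
    d=imaging.grab_frame(n); cv2.imwrite(f"pics/{n}0.png",cv2.resize(d["frame"],(800,600),interpolation=cv2.INTER_CUBIC)); 
    np.savez(f"pics/{n}0.npz",**d); print(n,d["mtx"].round(1).tolist(),d["world_to_cam"].round(3).tolist())
s=manip.state(); print(s["time"],s["tool_pos"],s["tool_rot"],s["gripper_width"])
E
```

```text
scene [[415.6, 0.0, 257.6], [0.0, 415.6, 193.6], [0.0, 0.0, 1.0]] [[0.765, -0.644, -0.002, -0.335], [-0.417, -0.493, -0.764, 0.289], [0.491, 0.585, -0.646, 0.85], [0.0, 0.0, 0.0, 1.0]]
side [[436.0, 0.0, 260.7], [0.0, 436.0, 189.9], [0.0, 0.0, 1.0]] [[1.0, 0.004, -0.001, -0.473], [0.001, -0.378, -0.926, 0.102], [-0.004, 0.926, -0.378, 0.928], [0.0, 0.0, 0.0, 1.0]]
0.1 [0.25217059 0.57125324 0.23017658] [ 4.10120038e-04  8.37842861e-01  5.45910686e-01 -8.33965554e-04] 0.9999250806158149
```

View pics/scene0.png

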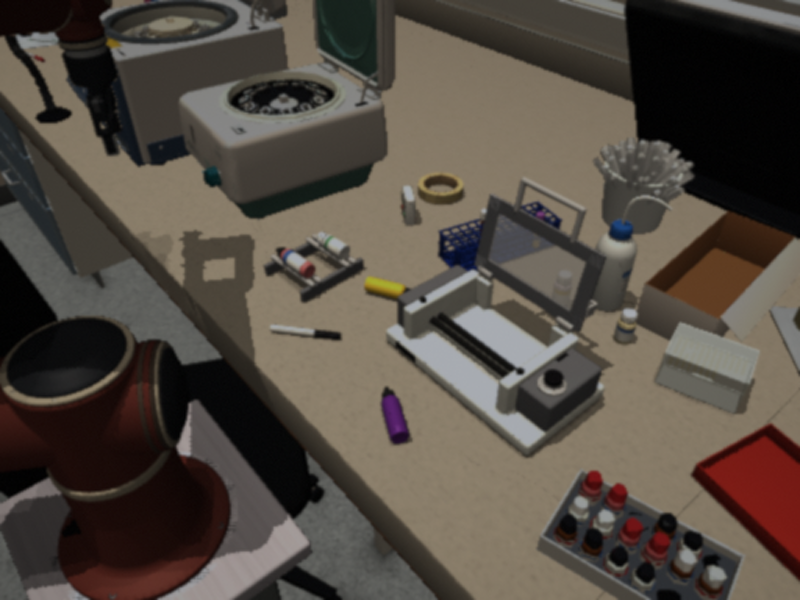

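View pics/side0.png

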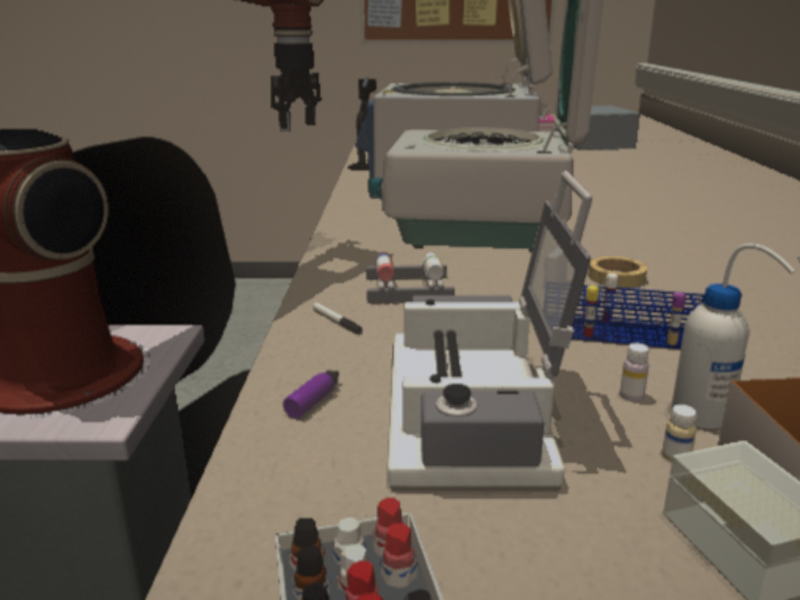

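Scene view: on the rest are a red/white-labelled item with a dark tip (≈295,262) and a white/green vial (≈332,245). The yellow (385,287) and purple (395,415) look-alikes lie on the bench, and the dropper bottles in the reagent rack (≈640,530) aren't on the rest. The dropper bottle should be the red/white one, so I'll check it in a close crop.

Run:
```python
import cv2,numpy as np
f=np.load("pics/scene0.npz")["frame"]; 
# left: rest x165-237,y140-195 ; right: mixer
a=cv2.resize(f[140:200,160:240],(800,600),interpolation=cv2.INTER_CUBIC)
cv2.imwrite("pics/c1.png",cv2.convertScaleAbs(a,alpha=1.4))
b=cv2.resize(f[110:295,240:390],None,fx=3.2,fy=3.2,interpolation=cv2.INTER_CUBIC)
cv2.imwrite("pics/c2.png",cv2.convertScaleAbs(b,alpha=1.4))
```

```text
(no output)
```

View pics/c1.png

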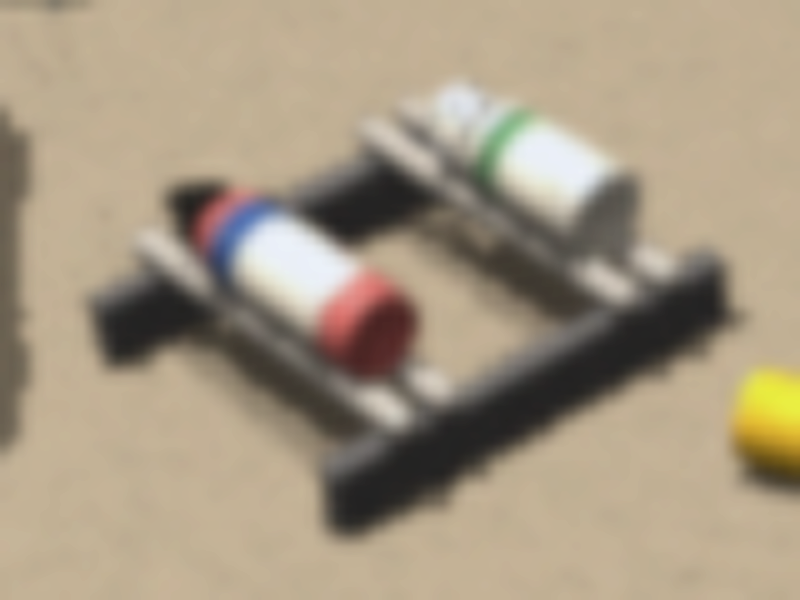

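View pics/c2.png

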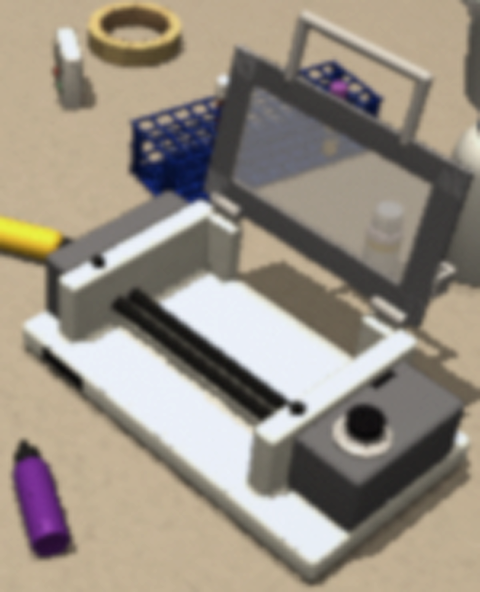

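The crops confirm it. The bottle has a dark narrow cap pointing away and up-left, with its foot at crop px (375,325). The vial (green band) is on the other pair of rails. Next I'll fit the mixer, guard and bottle poses.

```bash
cat > h.py <<'E'
import numpy as np
from scipy.optimize import least_squares
D={n:np.load(f"pics/{n}0.npz") for n in("scene","side")}
def proj(n,P):
    d=D[n];c=d["world_to_cam"]@np.append(P,1);u=d["mtx"]@c[:3];return u[:2]/u[2]
def at_z(n,uv,z):
    d=D[n];T=d["world_to_cam"];R,t=T[:3,:3],T[:3,3];r=R.T@np.linalg.solve(d["mtx"],[*uv,1]);o=-R.T@t
    return o+r*(z-o[2])/r[2]
c1=lambda u,v:(160+u/10-.5,140+v/10-.5)
c2=lambda u,v:(240+u/3.2-.5,110+v/3.2-.5)
s8=lambda u,v:(u*.64-.5,v*.64-.5)
def W(p,l):
    c,s=np.cos(p[2]),np.sin(p[2]);return np.array([p[0]+c*l[0]-s*l[1],p[1]+s*l[0]+c*l[1],l[2]])
E
python3 - <<'E'
from h import *
b=lambda q,y:(.085-.18*np.cos(q),y,.098+.18*np.sin(q))
obs=[("scene",c2(312,580),(-.09,-.16,0)),("scene",c2(28,350),(-.09,.16,0)),("scene",c2(465,458),(.09,-.16,0)),
("side",s8(390,484),(-.09,-.16,0)),("side",s8(560,485),(.09,-.16,0))]
bar=[("scene",c2(305,17),.055),("scene",c2(428,80),-.055),("side",s8(565,177),.055),("side",s8(586,208),-.055)]
def f(p):
    r=[proj(n,W(p,l))-uv for n,uv,l in obs]
    r+=[proj(n,W(p,b(p[3],y)))-uv for n,uv,y in bar]
    r+=[proj("scene",W(p,(p[4],p[5],.104)))-c2(367,416), proj("side",W(p,(p[4],p[5],.104)))-s8(457,390)]
    return np.concatenate(r)
s=least_squares(f,[.55,.0,0,1.5,0,-.145],loss="soft_l1");print("mixer x y yaw q plx ply",s.x.round(4));print(s.fun.reshape(-1,2).round(1).tolist())
p=s.x
for nm,l in dict(trough=(-.02,0,.06865),hinge=(.085,0,.098),bar=b(p[3],0),plunger=(p[4],p[5],.104)).items():print(nm,W(p,l).round(4))
print("roller px c2",[((proj("scene",W(p,(x,y,.05)))+.5-[240,110])*3.2).round().tolist() for x in(-.0285,-.0115) for y in(.095,-.095)])
ft=at_z("scene",c1(372,328),.048);cp=at_z("scene",c1(190,203),.048)
print("foot,cap",ft.round(4),cp.round(4),np.linalg.norm(ft-cp))
v=at_z("scene",c1(605,218),.048);print("vialfoot",v.round(4))
for uv in((330,465),(715,250),(350,535),(740,310)):print("near bar",at_z("scene",c1(*uv),.025 if uv[1] in(465,250) else 0).round(4))
print("side foot",at_z("side",s8(387,270),.048).round(4))
E
```

```text
mixer x y yaw q plx ply [ 0.5448 -0.0827  0.0058  1.7168 -0.0221 -0.1426]
[[-3.3, 0.5], [-4.4, -2.3], [-2.0, -0.7], [-0.1, 1.4], [3.1, 0.7], [0.9, 1.5], [0.4, 0.9], [-0.7, -1.1], [0.6, -6.3], [-0.1, 0.9], [0.3, -0.5]]
trough [ 0.5248 -0.0828  0.0686]
hinge [ 0.6298 -0.0822  0.098 ]
bar [ 0.656  -0.0821  0.2761]
plunger [ 0.5236 -0.2254  0.104 ]
roller px c2 [[122.0, 306.0], [299.0, 438.0], [137.0, 297.0], [314.0, 427.0]]
foot,cap [0.435  0.2674 0.048 ] [0.4278 0.3537 0.048 ] 0.08660065016235122
vialfoot [0.5176 0.2678 0.048 ]
near bar [0.4053 0.2482 0.025 ]
near bar [0.551  0.2597 0.025 ]
near bar [0.4071 0.2452 0.    ]
near bar [0.5579 0.2579 0.    ]
side foot [0.4361 0.2771 0.048 ]
```

```bash
python3 -m pendant '[[[0,0,-0.057,0.12,-0.172,0,1],[0,0,-0.057,0.12,-0.172,0,1],[0,0,-0.057,0.12,-0.172,0,1],[0,0,-0.057,0.12,-0.172,0,1],[0,0,-0.057,0.12,-0.172,0,1],[0,0,-0.057,0.12,-0.172,0,0.7],[0,0,0,0,0,0,0.7],[0,0,0,0,0,0,0.7]]]'
python3 - <<'E'
from plant import imaging
import cv2,numpy as np
d=imaging.grab_frame("wrist");np.savez("pics/w1.npz",**d);cv2.imwrite("pics/w1.png",cv2.resize(d["frame"],(800,600),interpolation=cv2.INTER_CUBIC));print(d["mtx"],d["world_to_cam"].round(3))
E
```

```text
time: 1.1
tool_pos: [0.4321, 0.3139, 0.2309]
tool_rot: [-0.0, 0.999, 0.041, -0.0]
contact_force: [-0.0, 0.4, -0.3]
gripper_width: 0.698
[[297.31863964   0.         256.13956929]
 [  0.         297.31863964 193.74194697]
 [  0.           0.           1.        ]] [[ 0.997  0.083 -0.001 -0.458]
 [ 0.079 -0.954  0.288  0.228]
 [ 0.023 -0.287 -0.958  0.458]
 [ 0.     0.     0.     1.   ]]
```

View pics/w1.png

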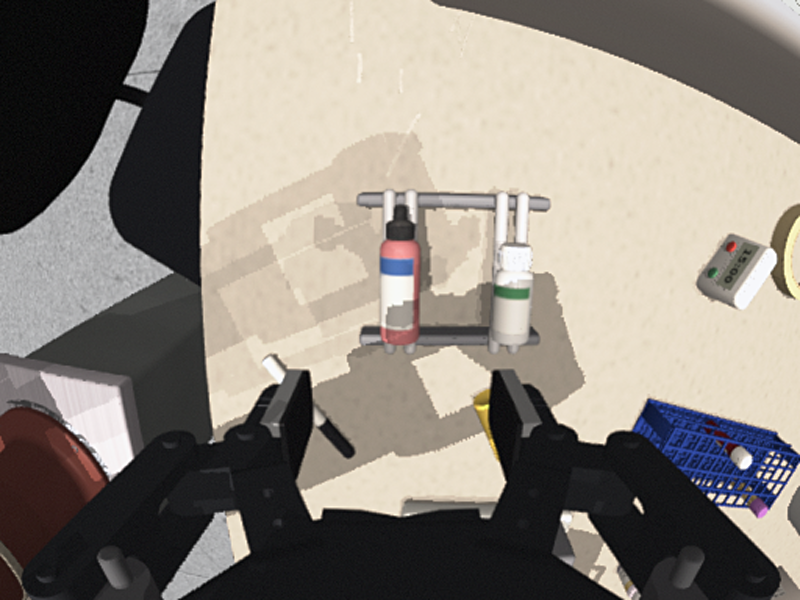

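The wrist view shows the bottle from its foot at (400,345) to its cap tip at (401,207), with the vial at (514,345)–(514,243). The jaws are already square to it.

```bash
cat >> h.py <<'E'
def fe(f,uv800,z):
    d=np.load(f);T=d["world_to_cam"];K=d["mtx"];R,t=T[:3,:3],T[:3,3]
    x=(np.array(uv800)*.64-.5-K[:2,2])/K[0,0];th=np.hypot(*x);r=R.T@np.append(x/th*np.sin(th),np.cos(th));o=-R.T@t
    return o+r*(z-o[2])/r[2]
E
python3 - <<'E'
from h import *
w="pics/w1.npz"
a,c=fe(w,(400,344),.045),fe(w,(401,207),.048);print("foot cap",a.round(4),c.round(4),np.linalg.norm(c-a))
u=(c-a)/np.linalg.norm(c-a);print("mid",(c-u*.055).round(4),(a+u*.045).round(4),"yaw",np.arctan2(-u[0],u[1]))
print("rest bars",[fe(w,q,.025).round(4).tolist() for q in((360,199),(548,203),(362,336),(537,338))])
E
```

```text
foot cap [0.4371 0.2566 0.045 ] [0.4294 0.3595 0.048 ] 0.10320287767076877
mid [0.4335 0.3047 0.0464] [0.4337 0.3015 0.0463] yaw 0.0752301096816172
rest bars [[0.3985, 0.3612, 0.025], [0.5418, 0.3725, 0.025], [0.4068, 0.253, 0.025], [0.55, 0.2623, 0.025]]
```

```bash
python3 -m pendant '[[[0,0,0,0.006,-0.04,-0.2,0.7],[0,0,0,0,0,-0.2,0.7],[0,0,0,0,0,-0.2,0.7],[0,0,0,0,0,-0.15,0.7],[0,0,0,0,0,-0.062,0.7],[0,0,0,0,0,0,0.7],[0,0,0,0,0,0,0],[0,0,0,0,0,0,0],[0,0,0,0,0,0,0],[0,0,0,0,0,0,0]]]'; python3 -m pendant '[[[0,0,0,0,0,0.05,0],[0,0,0,0,0,0.1,0],[0,0,0,0,0,0.15,0],[0,0,0,0,0,0.2,0],[0,0,0,0,0,0,0]]]'
```

```text
time: 2.4
tool_pos: [0.4336, 0.3045, 0.0304]
tool_rot: [-0.001, 0.999, 0.04, -0.001]
contact_force: [-6.6, 0.1, 7.2]
gripper_width: 0.321
time: 3.02
tool_pos: [0.4378, 0.3055, 0.1607]
tool_rot: [-0.003, 0.999, 0.04, 0.006]
contact_force: [0.4, 0.4, -1.0]
gripper_width: 0.32
```

```bash
python3 -m pendant '[[[0,0,0,0.02,-0.1,0.08,0],[0,0,-0.006,0.046,-0.194,0,0],[0,0,-0.006,0.046,-0.194,0,0],[0,0,-0.006,0.046,-0.194,0,0],[0,0,-0.006,0.046,-0.194,0,0],[0,0,0,0.046,-0.194,0,0],[0,0,0,0.046,-0.194,0,0],[0,0,0,0.046,-0.194,0,0],[0,0,0,0.02,-0.1,0,0],[0,0,0,0,0,0,0],[0,0,0,0,0,0,0]]]'
python3 - <<'E'
from plant import imaging
import cv2,numpy as np
d=imaging.grab_frame("wrist");np.savez("pics/w2.npz",**d);cv2.imwrite("pics/w2.png",cv2.resize(d["frame"],(800,600),interpolation=cv2.INTER_CUBIC))
E
```

```text
time: 4.4
tool_pos: [0.5242, -0.0852, 0.1732]
tool_rot: [-0.0, 1.0, 0.003, -0.0]
contact_force: [0.5, 0.8, -0.5]
gripper_width: 0.323
```

View pics/w2.png

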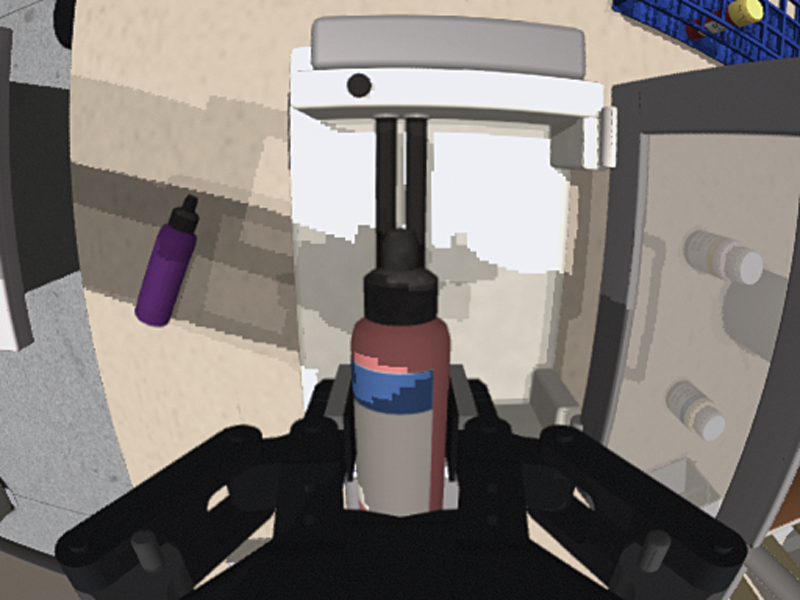

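The bottle is straight in the jaws. Its cap tip is at (401,235), the roller ends at the left cheek are at (386,118) and (416,118), and the rollers emerge again near (385,215) and (418,215).

Run:
```python
from h import *
w="pics/w2.npz"
print("roller",[fe(w,q,.05).round(4).tolist() for q in((386,120),(416,120),(384.5,215),(418,215))])
print("cheek top",[fe(w,q,.09).round(4).tolist() for q in((292,108),(602,111),(292,80),(602,83))])
print("cap tip",fe(w,(401,235),.192).round(4), fe(w,(401,297),.192).round(4))
p=[.5448,-.0827,.0058]
print("pred rollers",[W(p,(x,y,.05)).round(4).tolist() for y in (.095,.03) for x in(-.0285,-.0115)])
```

```text
roller [[0.5163, 0.0154, 0.05], [0.5331, 0.0155, 0.05], [0.5157, -0.039, 0.05], [0.5348, -0.0389, 0.05]]
cheek top [[0.4721, 0.0186, 0.09], [0.6261, 0.0225, 0.09], [0.4719, 0.0328, 0.09], [0.6261, 0.0374, 0.09]]
cap tip [ 0.525  -0.0299  0.192 ] [ 0.5251 -0.0471  0.192 ]
pred rollers [[0.5157, 0.0121, 0.05], [0.5327, 0.0122, 0.05], [0.5161, -0.0529, 0.05], [0.5331, -0.0528, 0.05]]
```

```bash
python3 -m pendant '[[[0,0,0,0.002,0,-0.18,0],[0,0,0,0,0,-0.15,0],[0,0,0,0,0,-0.08,0],[0,0,0,0,0,-0.04,0],[0,0,0,0,0,-0.02,0],[0,0,0,0,0,-0.012,0],[0,0,0,0,0,0,0]]]'
```

```text
time: 5.32
tool_pos: [0.5254, -0.0858, 0.0538]
tool_rot: [0.0, 1.0, 0.003, 0.0]
contact_force: [-1.2, 1.7, 1.3]
gripper_width: 0.315
```

```bash
python3 -m pendant '[[[0,0,0,0,0,-0.006,0],[0,0,0,0,0,0,0]]]';python3 -m pendant '[[[0,0,0,0,0,-0.004,0],[0,0,0,0,0,0,0]]]'
```

```text
time: 5.58
tool_pos: [0.5257, -0.0858, 0.0534]
tool_rot: [-0.0, 1.0, 0.003, 0.0]
contact_force: [-4.7, 3.0, 9.1]
gripper_width: 0.319
time: 5.82
tool_pos: [0.5257, -0.0858, 0.0532]
tool_rot: [-0.0, 1.0, 0.003, 0.0]
contact_force: [-7.2, 2.6, 13.9]
gripper_width: 0.321
```

Contact is firm, so the bottle is seated. I'll release it gently, rise and look.

```bash
python3 -m pendant '[[[0,0,0,0,0,0.006,0],[0,0,0,0,0,0.002,0.38],[0,0,0,0,0,0,0.45],[0,0,0,0,0,0,0.55],[0,0,0,0,0,0,0.6],[0,0,0,0,0,0.1,0.6],[0,0,0,0,0,0.2,0.6],[0,0,0,0,0,0.2,0.6],[0,0,0,0,0,0.1,0.6],[0,0,0,0,0,0,0.6]]]'
python3 - <<'E'
from plant import imaging
import cv2,numpy as np
a=imaging.grab_frame("wrist");b=imaging.grab_frame("scene");s=imaging.grab_frame("side")
np.savez("pics/w3.npz",**a)
f=cv2.resize(a["frame"],(800,600))[150:600]
g=cv2.resize(b["frame"][130:300,230:400],(400,400),interpolation=cv2.INTER_CUBIC)
g2=cv2.resize(s["frame"][90:320,230:460],(400,400),interpolation=cv2.INTER_CUBIC)
cv2.imwrite("pics/w3.png",cv2.resize(np.vstack([np.hstack([g,g2]),f]),(560,595)))
E
```

```text
time: 7.08
tool_pos: [0.5264, -0.0862, 0.205]
tool_rot: [0.001, 1.0, 0.003, 0.003]
contact_force: [0.8, 0.6, -1.7]
gripper_width: 0.6
```

View pics/w3.png

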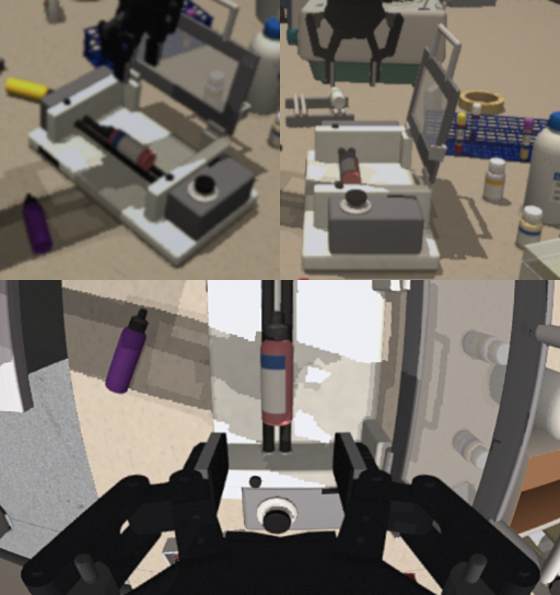

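The bottle lies lengthwise in the valley, clear of both cheeks. The plunger is at wrist px ≈(396,490). Next I'll rise over the guard bar and look.

```bash
python3 -m pendant '[[[0,0,0,-0.02,0.0,0.2,0.6],[0,0,0,-0.02,0,0.2,0.6],[0,0,0,0.08,0.01,0.16,0.6],[0,0,0,0.16,0.01,0,0.6],[0,0,0,0.16,0,0,0.6],[0,0,0,0.1,0,0,0.6],[0,0,0,0.02,0,0,0.6],[0,0,0,0,0,0,0.6],[0,0,0,0,0,0,0.6]]]'
python3 - <<'E'
from plant import imaging
from h import *
import cv2
print("plunger",fe("pics/w3.npz",(395.7,490),.104).round(4))
d=imaging.grab_frame("wrist");np.savez("pics/w4.npz",**d);cv2.imwrite("pics/w4.png",cv2.resize(d["frame"],(800,600),interpolation=cv2.INTER_CUBIC))
E
```

```text
time: 8.35
tool_pos: [0.6442, -0.0808, 0.3421]
tool_rot: [-0.0, 1.0, 0.002, -0.0]
contact_force: [-0.0, -0.0, 0.2]
gripper_width: 0.595
plunger [ 0.5255 -0.2153  0.104 ]
```

View pics/w4.png

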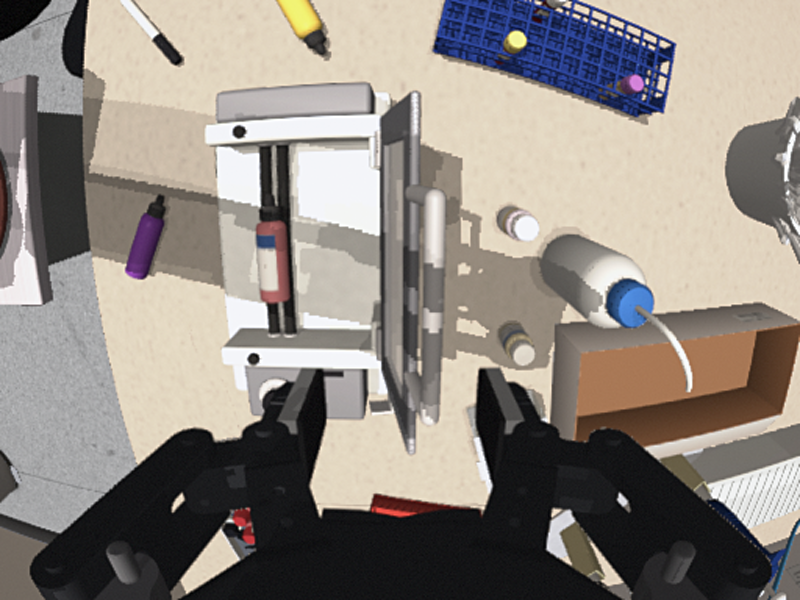

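The bar's ends are at (434,192) and (430,418), between the finger lines but slightly right of centre.

Run:
```python
from h import *
for z in(.26,.27,.28):
    a,b=fe("pics/w4.npz",(434,196),z),fe("pics/w4.npz",(430,419),z);m=(a+b)/2
    print(z,a.round(4),b.round(4),np.linalg.norm(a-b),"hinge dist",np.hypot(m[0]-.630,z-.098))
```

```text
0.26 [ 0.6608 -0.0209  0.26  ] [ 0.6619 -0.1419  0.26  ] 0.12100163774177639 hinge dist 0.16500445083529805
0.27 [ 0.6601 -0.0203  0.27  ] [ 0.6611 -0.1359  0.27  ] 0.11559747528019768 hinge dist 0.17470338450900968
0.28 [ 0.6594 -0.0198  0.28  ] [ 0.6604 -0.1299  0.28  ] 0.11019331281861898 hinge dist 0.18443736204824365
```

```bash
python3 -m pendant '[[[0,0,0,0.06,0,-0.05,0.6],[0,0,0,0.004,0,-0.15,0.6],[0,0,0,0,0,-0.1,0.6],[0,0,0,0,0,-0.04,0.6],[0,0,0,0,0,0,0.6],[0,0,0,0,0,0,0.3],[0,0,0,0,0,0,0],[0,0,0,0,0,0,0],[0,0,0,0,0,0,0],[0,0,0,0,0,0,0]]]'
python3 - <<'E'
import numpy as np
q=np.r_[np.linspace(1.745,0.15,27),.1,.06,.03,.0]
x=-.18*np.cos(q)/.25;z=.18*np.sin(q)/.25
for a,b,c in zip(q[1:],np.diff(x),np.diff(z)):print(round(a,2),round(b,3),round(c,3),end=' | ')
E
```

```text
time: 9.65
tool_pos: [0.6616, -0.0809, 0.2589]
tool_rot: [0.0, 1.0, 0.003, 0.001]
contact_force: [0.6, 0.3, 5.0]
gripper_width: 0.096
1.68 -0.044 0.006 | 1.62 -0.044 0.004 | 1.56 -0.044 0.001 | 1.5 -0.044 -0.002 | 1.44 -0.044 -0.004 | 1.38 -0.044 -0.007 | 1.32 -0.043 -0.01 | 1.25 -0.042 -0.012 | 1.19 -0.042 -0.015 | 1.13 -0.041 -0.018 | 1.07 -0.039 -0.02 | 1.01 -0.038 -0.022 | 0.95 -0.037 -0.025 | 0.89 -0.035 -0.027 | 0.82 -0.033 -0.029 | 0.76 -0.031 -0.031 | 0.7 -0.03 -0.033 | 0.64 -0.027 -0.035 | 0.58 -0.025 -0.036 | 0.52 -0.023 -0.038 | 0.46 -0.021 -0.039 | 0.4 -0.018 -0.04 | 0.33 -0.016 -0.041 | 0.27 -0.013 -0.042 | 0.21 -0.011 -0.043 | 0.15 -0.008 -0.043 | 0.1 -0.004 -0.036 | 0.06 -0.002 -0.029 | 0.03 -0.001 -0.022 | 0.0 -0.0 -0.022 |
```

```bash
python3 -m pendant '[[[0,0,0,-0.044,0,0.006,0],[0,0,0,-0.044,0,0.004,0],[0,0,0,-0.044,0,0.001,0],[0,0,0,-0.044,0,-0.002,0],[0,0,0,-0.044,0,-0.004,0]]]'; python3 -m pendant '[[[0,0,0,-0.044,0,-0.007,0],[0,0,0,-0.043,0,-0.01,0],[0,0,0,-0.042,0,-0.012,0],[0,0,0,-0.042,0,-0.015,0],[0,0,0,-0.041,0,-0.018,0]]]'
```

```text
time: 10.28
tool_pos: [0.6063, -0.0809, 0.2604]
tool_rot: [0.0, 1.0, 0.003, 0.002]
contact_force: [2.1, 0.5, 7.0]
gripper_width: 0.092
time: 10.9
tool_pos: [0.5519, -0.0809, 0.2429]
tool_rot: [0.0, 1.0, 0.003, -0.001]
contact_force: [-0.8, -0.8, 5.1]
gripper_width: 0.095
```

```bash
python3 -m pendant '[[[0,0,0,-0.039,0,-0.02,0],[0,0,0,-0.038,0,-0.022,0],[0,0,0,-0.037,0,-0.025,0],[0,0,0,-0.035,0,-0.027,0],[0,0,0,-0.033,0,-0.029,0],[0,0,0,-0.031,0,-0.031,0]]]'; python3 -m pendant '[[[0,0,0,-0.03,0,-0.033,0],[0,0,0,-0.027,0,-0.035,0],[0,0,0,-0.025,0,-0.036,0],[0,0,0,-0.023,0,-0.038,0],[0,0,0,-0.021,0,-0.039,0]]]'
```

```text
time: 11.65
tool_pos: [0.4988, -0.0809, 0.204]
tool_rot: [0.0, 1.0, 0.003, -0.001]
contact_force: [-0.1, -2.8, 1.0]
gripper_width: 0.09
time: 12.28
tool_pos: [0.4677, -0.0809, 0.1584]
tool_rot: [0.0, 1.0, 0.003, -0.0]
contact_force: [-1.6, -2.8, 1.5]
gripper_width: 0.089
```

```bash
python3 -m pendant '[[[0,0,0,-0.018,0,-0.04,0],[0,0,0,-0.016,0,-0.041,0],[0,0,0,-0.013,0,-0.042,0],[0,0,0,-0.011,0,-0.043,0],[0,0,0,-0.008,0,-0.043,0]]]'; python3 -m pendant '[[[0,0,0,-0.004,0,-0.036,0],[0,0,0,-0.002,0,-0.029,0],[0,0,0,-0.001,0,-0.015,0],[0,0,0,0,0,0,0]]]'
```

```text
time: 12.9
tool_pos: [0.4513, -0.0808, 0.1061]
tool_rot: [0.0, 1.0, 0.003, -0.0]
contact_force: [-1.8, -3.6, 2.3]
gripper_width: 0.09
time: 13.4
tool_pos: [0.4491, -0.0808, 0.0857]
tool_rot: [0.0, 1.0, 0.003, -0.001]
contact_force: [-2.5, -5.3, -1.6]
gripper_width: 0.09
```

Now small steps down until the stop is felt.

```bash
for i in 1 2 3; do :; done; python3 -m pendant '[[[0,0,0,0,0,-0.01,0],[0,0,0,0,0,0,0]]]'; python3 -m pendant '[[[0,0,0,0,0,-0.01,0],[0,0,0,0,0,0,0]]]'; python3 -m pendant '[[[0,0,0,0,0,-0.01,0],[0,0,0,0,0,0,0]]]'
```

```text
time: 13.65
tool_pos: [0.449, -0.0808, 0.0833]
tool_rot: [0.0, 1.0, 0.003, -0.001]
contact_force: [-2.3, -4.5, -1.3]
gripper_width: 0.087
time: 13.9
tool_pos: [0.449, -0.0808, 0.0808]
tool_rot: [0.0, 1.0, 0.003, -0.001]
contact_force: [-3.0, -4.7, -0.1]
gripper_width: 0.089
time: 14.15
tool_pos: [0.449, -0.0808, 0.0784]
tool_rot: [0.0, 1.0, 0.003, -0.001]
contact_force: [-3.6, -4.9, 0.2]
gripper_width: 0.09
```

```bash
python3 -m pendant '[[[0,0,0,0,0,-0.01,0],[0,0,0,0,0,0,0]]]'; python3 -m pendant '[[[0,0,0,0,0,-0.01,0],[0,0,0,0,0,0,0]]]'
python3 - <<'E'
from plant import imaging
import cv2,numpy as np
b=imaging.grab_frame("scene");s=imaging.grab_frame("side")
g=cv2.resize(b["frame"][130:300,230:400],(400,400),interpolation=cv2.INTER_CUBIC)
g2=cv2.resize(s["frame"][140:310,230:400],(400,400),interpolation=cv2.INTER_CUBIC)
cv2.imwrite("pics/g1.png",np.hstack([g,g2]))
E
```

```text
time: 14.4
tool_pos: [0.449, -0.0808, 0.0764]
tool_rot: [-0.0, 1.0, 0.003, -0.001]
contact_force: [-6.0, -3.6, 2.7]
gripper_width: 0.095
time: 14.65
tool_pos: [0.449, -0.0808, 0.0761]
tool_rot: [-0.0, 1.0, 0.003, -0.002]
contact_force: [-14.0, -1.7, 17.2]
gripper_width: 0.089
```

View pics/g1.png

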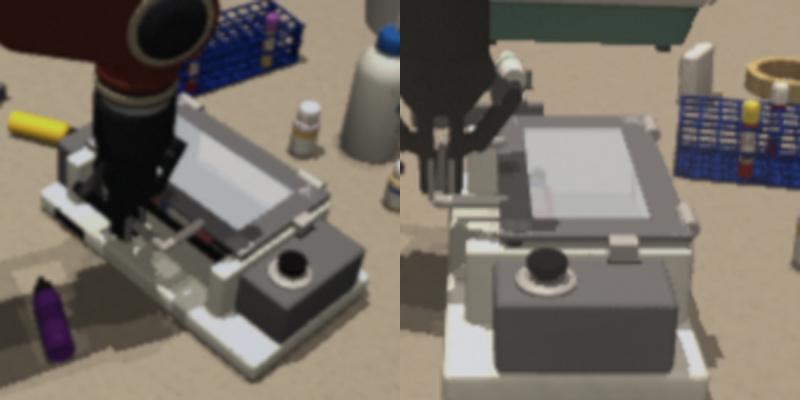

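The guard lies level on its stop, where I felt 17 N. I'll release, rise and move over the plunger.

```bash
python3 -m pendant '[[[0,0,0,0,0,0.01,0],[0,0,0,0,0,0,0.2],[0,0,0,0,0,0,0.4],[0,0,0,0,0,0,0.4],[0,0,0,0,0,0,0.4],[0,0,0,0,0,0.08,0.4],[0,0,0,0,0,0.16,0.4],[0,0,0,0,0,0.2,0.4],[0,0,0,0.1,-0.18,0.06,0.2],[0,0,0,0.1,-0.19,0,0],[0,0,0,0.1,-0.19,0,0],[0,0,0,0,0,0,0],[0,0,0,0,0,0,0],[0,0,0,0,0,0,0]]]'
python3 - <<'E'
from h import *
from plant import imaging
import cv2
print(at_z("scene",c2(367,416),.104).round(4),at_z("side",s8(457,390),.104).round(4),at_z("scene",(230+291/2.353-.5,130+262/2.353-.5),.104).round(4),at_z("side",(230+147/2.353-.5,140+257/2.353-.5),.104).round(4))
b=imaging.grab_frame("scene");s=imaging.grab_frame("side")
g=cv2.resize(b["frame"][130:300,230:400],(400,400),interpolation=cv2.INTER_CUBIC)
g2=cv2.resize(s["frame"][140:310,230:400],(400,400),interpolation=cv2.INTER_CUBIC)
cv2.imwrite("pics/g2.png",np.hstack([g,g2]))
E
```

```text
time: 16.5
tool_pos: [0.5246, -0.2196, 0.2021]
tool_rot: [-0.0, 1.0, 0.003, -0.0]
contact_force: [0.3, 1.1, 0.4]
gripper_width: -0.002
[ 0.526  -0.2238  0.104 ] [ 0.523  -0.2269  0.104 ] [ 0.5211 -0.225   0.104 ] [ 0.5231 -0.2257  0.104 ]
```

View pics/g2.png

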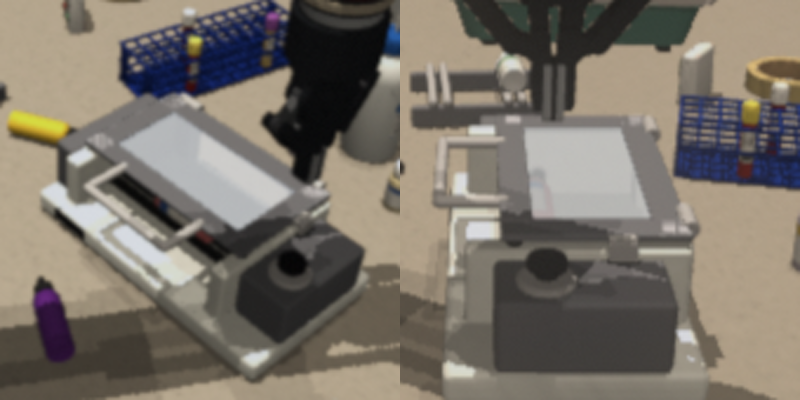

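The guard stays down and the vial is still on its rest. Plunger estimates agree at (0.523, −0.225), so I'll push it.

```bash
python3 -m pendant '[[[0,0,0,-0.004,-0.02,-0.15,0],[0,0,0,0,0,-0.14,0],[0,0,0,0,0,-0.06,0],[0,0,0,0,0,-0.03,0],[0,0,0,0,0,0,0]]]'; python3 -m pendant '[[[0,0,0,0,0,-0.012,0],[0,0,0,0,0,-0.012,0],[0,0,0,0,0,0,0]]]'; python3 -m pendant '[[[0,0,0,0,0,-0.01,0],[0,0,0,0,0,-0.008,0],[0,0,0,0,0,0,0]]]'
```

```text
time: 17.23
tool_pos: [0.5243, -0.2258, 0.1077]
tool_rot: [0.0, 1.0, 0.003, 0.0]
contact_force: [-0.7, -0.5, 0.0]
gripper_width: 0.003
time: 17.6
tool_pos: [0.5248, -0.2262, 0.102]
tool_rot: [0.001, 1.0, 0.003, 0.001]
contact_force: [1.4, -0.3, 2.1]
gripper_width: 0.002
time: 17.98
tool_pos: [0.5242, -0.2259, 0.0966]
tool_rot: [0.0, 1.0, 0.003, 0.0]
contact_force: [2.1, -0.2, 3.6]
gripper_width: -0.001
```

```bash
python3 -m pendant '[[[0,0,0,0,0,-0.008,0],[0,0,0,0,0,0,0]]]'; python3 -m pendant '[[[0,0,0,0,0,-0.006,0],[0,0,0,0,0,0,0]]]'
```

```text
time: 18.23
tool_pos: [0.5242, -0.226, 0.096]
tool_rot: [0.0, 1.0, 0.003, 0.0]
contact_force: [-1.5, 1.1, 8.8]
gripper_width: -0.001
time: 18.48
tool_pos: [0.5243, -0.226, 0.0959]
tool_rot: [0.0, 1.0, 0.003, -0.0]
contact_force: [-3.4, 3.2, 16.9]
gripper_width: 0.002
```

The plunger has bottomed out: the tip is at z = 0.096 (8 mm of travel) and the force rises with no further motion. I'll retreat and check.

```bash
python3 -m pendant '[[[0,0,0,0,0,0.05,0],[0,0,0,0,0,0.15,0],[0,0,0,0,0,0.2,0],[0,0,0,-0.1,0,0.2,0],[0,0,0,-0.2,0.1,0.1,0],[0,0,0,-0.2,0.1,0,0],[0,0,0,0,0,0,0],[0,0,0,0,0,0,0]]]'
python3 - <<'E'
from plant import imaging
import cv2,numpy as np
a=imaging.grab_frame("wrist");s=imaging.grab_frame("side")
g2=cv2.resize(s["frame"][140:310,230:400],(400,400),interpolation=cv2.INTER_CUBIC)
g=cv2.resize(a["frame"][:300,120:420],(400,400),interpolation=cv2.INTER_CUBIC)
cv2.imwrite("pics/g3.png",np.hstack([g,g2]))
E
```

```text
time: 19.48
tool_pos: [0.3987, -0.1756, 0.2676]
tool_rot: [-0.0, 1.0, 0.003, -0.0]
contact_force: [0.0, 0.2, -0.2]
gripper_width: -0.001
```

View pics/g3.png

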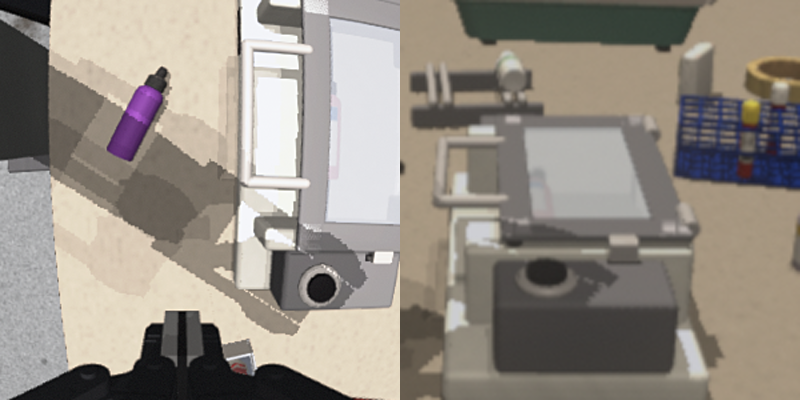

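The plunger is visibly lower in its ring at (546,270), the guard is flat, the bottle shows through the window, and the vial is on its rest at (510,72). Handing in.

```bash
python3 -c "
from plant import manip
print(manip.job_done())"
```

```text
the job is handed in; nothing more can be done
None
```

The job is finished and handed in at about 19.5 s on the robot's clock, well under the 64 s limit. `job_done()` gives no verdict, so I don't have a confirmed pass.

- **Bottle:** I picked the dropper bottle off the rail rest and laid it in the valley between the two rollers. The picture after release showed it lengthwise and clear of both cheeks, and the last pictures still show it there through the guard window.
- **Guard:** I lowered it while gripping its bar the whole way. At the stop the force rose to 17 N with no further motion, and it stayed level after I let go. The stop came about 5 mm lower than I had computed. That could be a small measuring error or the bar slipping slightly in the jaws.
- **Plunger:** I pushed it only after the guard was down. It went down about 8 mm, to z = 0.096 m, and then resisted at 17 N without moving. It sits visibly lower in its ring.
- **Final checks:** the vial is still on its rest, the purple look-alike was not moved, and the arm ended clear of everything with near-zero contact force. None of the checks failed.

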